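Stack a kernel tote without nesting it

TASK

Pick up the empty two-compartment tote that stands directly on the table by the grip bar inside it, and stack it squarely on the matching tote that stands on the wooden board. Turn it end for end relative to the lower one, its pouring lip over the lower tote's full-height end, so that it stands level on the rim ledges instead of nesting inside. Set it down gently rather than dropping it, and leave the lower tote where it stands.

Things in the scene. Friction and masses are not known exactly. Their poses are not given: they have to be found in the camera images.
- tote_mid (a point): Centre of the loose off-white plastic stack-nest tote on the table, 40 mm above its underside; z up, x towards its pouring end. 201 (x) x 152 (y) x 80 mm high, 0.25 to 0.5 kg. +x end: wall dipped to 51 mm, flat lip out to x = 124 mm; -x end full height. Inside, a divider across the width at x = 0 has a grip bar 14 mm thick (x), 86 mm long (y), from 12 mm below to 10 mm above this point; 80 mm free either side in x.
- base_mid (a point): Centre of the lower tote, 40 mm above its underside; same shape and axes as the loose one. Stands loose on a fixed slatted board (250 x 195 x 18 mm). Stacked end for end, the upper tote's underside is 80 mm above the lower's (centre 80 mm above this point); the same way round its feet pass between the ledges and it nests, only 50 mm above. Rim 40 mm above this point.
- base_lip (a point): Pouring end of the lower tote: top of its dipped end wall, 100 mm from its centre along its +x, 50 mm above its underside; same axes. Both totes: feet 26 x 23 mm under the long sides at x = +60 and -30, y = +-57 mm, level with the underside; rim ledges 26 x 25 mm flush with the rim inside the long sides at x = -60 and +30 mm.

How it is judged:
At the end, for the whole second after the job is handed in: The tote rests, released, on the lower one, end for end (lip over its full-height end): centres within 15 mm horizontally, long axes within 10 degrees, underside 73 to 87 mm above the lower underside, both upright within 4 degrees, lower tote within 30 mm of its start (horizontal distance between tote_mid and base_mid below 0.015 m and z of tote_mid in the frame of base_mid between 0.073 and 0.087 m and angle between the x axis of tote_mid and the x axis of base_mid, either way round below 0.175 rad and x of base_lip in the frame of tote_mid below -0.07 m and angle between each of tote_mid, base_mid's own z axis and vertical below 0.07 rad and distance of base_mid from where it was at the start of the episode below 0.03 m and linear speed of tote below 0.02 m/s and angular speed of tote below 0.1 rad/s); the robot touches nothing.
It fails at once if the tote is dropped (falling free of the fingers faster than 0.6 m/s, a drop of about 20 mm) (contact force between the fingers and tote below 0.05 N and linear speed of tote above 0.6 m/s).
It fails at once if the lower tote is pushed more than 30 mm from its place (distance of base_mid from where it was at the start of the episode above 0.03 m).
It also fails if it takes over 40 s, if anything falls off the work surface, if the arm or the gripper's body presses on something with over 40 N, if the wrist force passes 120 N, or if a joint passes its speed limit or range.

ROBOT

A 7-joint arm with a two-finger parallel gripper is mounted at the origin on the work surface. World frame = base frame: x ahead of the robot, y to its left, z up, the work surface at z = 0. Lengths are in m, angles in rad, forces in N, time in s.
With the tool pointing down it reaches from about 0.375 to 0.925 m from the base axis. Payload 3.1 kg.
Tool frame: the origin (TCP) lies between the finger pads; the fingertips stand 17 mm ahead of it and the grasp point (between the pads) lies 2 mm behind it; z points along the fingers, y is the direction in which the jaws open and shut (so a half turn about z gives the same grasp; the last joint's range is limited). The gripper opens to 85 mm and grips with 20 to 120 N. Pads are 22 mm wide; open, the fingers measure 114 mm over their backs; the gripper's body (76 mm by 85 mm) begins 54 mm behind the grasp point. The pads swing forward as they close: fully open they stand 13 mm farther back than shut.
Start: joints at [1.033, 0.383, 0.044, 1.598, -0.018, 1.161, -0.05], TCP at [0.277, -0.588, 0.248] pointing down, gripper open.
Joint ranges: [-2.61, 2.61], [-0.41, 2.15], [-1.48, 1.57], [0, 2.5], [-1.57, 4.71], [0.05, 1.97], [-2.85, 2.85]. Speed limits (rad/s): [2.79, 2.79, 3.14, 3.14, 3.14, 3.14, 3.14].

INTERFACE

Orientations are given as a unit quaternion [x, y, z, w].
In Python, from workcell import arm gives the robot as it stands.
- The arm moves only by the shell command python3 -m pendant 'ROWS' [FORCE]. ROWS is a JSON object of lists of equal length, an entry for each row: "gripper": the finger opening in cm, from 0 to 8.54; "slide": the shift along the tool's x, y, z in cm, a list of three; "rotation": the turn, a rotation vector about the tool's x, y, z in rad, a list of three. A call has 1 to 8 rows; each row shifts and turns the commanded pose from where the row before left it, along the tool's axes as they then stand; what a row does not reach is not made up. A row lasts 1/12 s, in which the tool goes at most 41.7 mm and 7.16 degrees, less where a joint would pass 70% of its speed; a pose out of reach is approached as far as the arm can. A call with a gripper value outside its range is refused whole. The fingers move at their own pace and stop on an object; FORCE is the grip in N (left out, the last holds). Time passes only in rows, so rows that do not move let the fingers close. It gives the time, the measured TCP pose, the force and the opening at its end, in the units of the state.
- arm.read_state(): the state, without advancing time (a new reading comes with each control period).
- arm.capture(name): name is "scene" or "top"; returns a dict with "img" (384x512x3 uint8, red, green, blue), "fx", "fy", "cx", "cy" (pixels), "dist" ([k1, k2, p1, p2, k3] as OpenCV has them; the pictures are not rectified), "rvec" (rotation vector, rad) and "tvec" (3), from world to camera coordinates, as OpenCV has them. Camera axes: x right, y down, z forward; pixel columns grow to the right and rows downward; lengths in m; the calibration is good to about 2 mm. A picture is of the moment at which its call begins. There is no depth.
- arm.hand_in(): hands the job in, once; it reports no verdict.
The state is a dict: "time": time; "joints": joint angles; "qd": joint speeds; "joint_efforts": joint torques, N m; "eef_pos": TCP position; "ee_rot": TCP orientation; "contact_force": force on the tool from outside, world axes, zero at the start; "wrist_torque": the same for the moment, N m; "finger_gap": finger opening in m.
Only numpy, scipy, OpenCV 4.12 (cv2) and the standard library are available. Lean on these libraries where they do the work, as an engineer would, in place of code of your own. Each camera call takes 0.05 s, during which the arm holds its last target.

## Working session

There is one attempt and no reset: what is moved stays moved. The work goes in short steps, Python scripts to look and compute and a shell command to move; the robot and the scene stay as the last step left them, time stands still between calls to the robot, and variables do not carry over. Pictures are saved under pics/ and viewed, and the job is handed in when it is done.

```bash
mkdir -p pics; ls
python3 - <<'E'
from workcell import arm
import cv2,pickle
print(arm.read_state())
for n in("scene","top"):
    c=arm.capture(n); pickle.dump(c,open(f"{n}0.pkl","wb"))
    cv2.imwrite(f"pics/{n}0.png",cv2.resize(c["img"][:,:,::-1],(768,576)))
    print({k:v for k,v in c.items() if k!="img"})
E
```

```text
pics
{'time': 0.0, 'joints': array([ 1.0331811 ,  0.38384889,  0.04382164,  1.59962477, -0.01790459,
        1.16119759, -0.04990147]), 'qd': array([ 1.60376095e-04, -8.97730526e-04, -5.20891682e-05,  1.30389795e-03,
       -8.79525556e-04,  8.35482571e-04, -7.02308891e-04]), 'joint_efforts': array([-3.80999218e-04, -4.33448803e+01,  1.02442905e+00, -2.49508882e+01,
        1.06288190e-02,  1.11902502e-02, -9.14180049e-06]), 'eef_pos': array([ 0.27636202, -0.58730252,  0.24685441]), 'ee_rot': array([ 9.75907232e-01,  2.18181739e-01, -3.59114543e-04, -1.29426588e-03]), 'contact_force': array([-0.02501325,  0.35446967,  0.60021504]), 'wrist_torque': array([-0.01168406,  0.02960662, -0.00043757]), 'finger_gap': 0.0852511295703931}
{'fx': 415.41532270707376, 'fy': 415.41532270707376, 'cx': 250.92366147008698, 'cy': 181.39342254823805, 'dist': array([-0.13920681,  0.        ,  0.        ,  0.        ,  0.        ]), 'rvec': array([ 2.01279183,  1.51279262, -0.58020247]), 'tvec': array([-0.19464831, -0.3199239 ,  1.35535584])}
{'fx': 348.33762961171976, 'fy': 348.33762961171976, 'cx': 251.95356305232826, 'cy': 185.93498099207554, 'dist': array([-0.06217552,  0.        ,  0.        ,  0.        ,  0.        ]), 'rvec': array([ 2.16676043, -2.18270022,  0.02953001]), 'tvec': array([0.05063897, 0.53747523, 0.87680105])}
```

View pics/scene0.png

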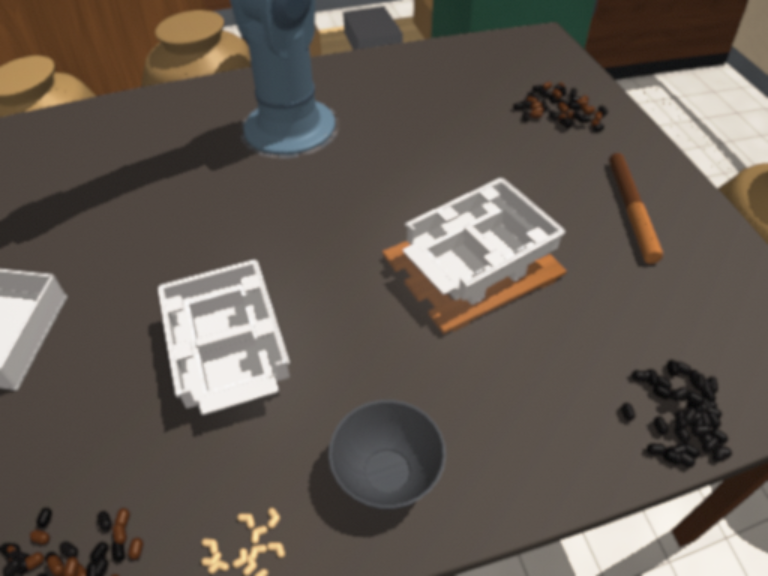

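View pics/top0.png

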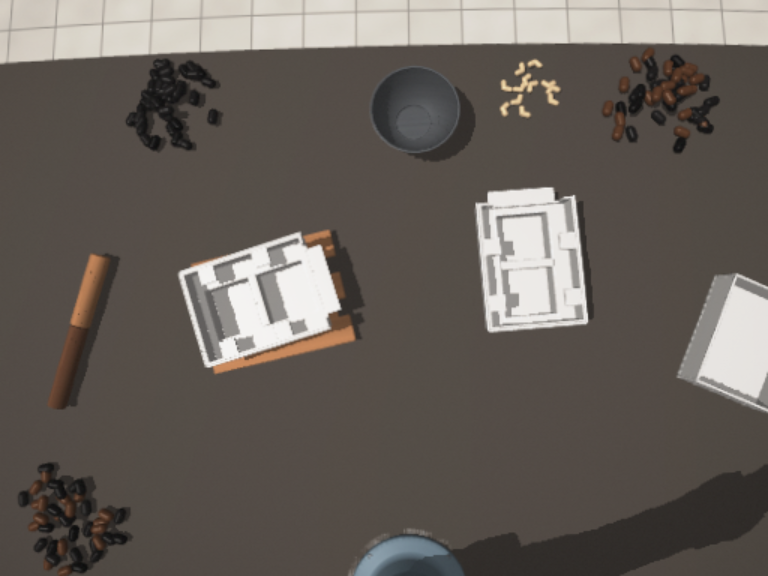

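The scene view and the top view both show the loose tote on the table, in the top picture at about (530,262) with its lip up, away from the robot. The lower tote on the board is at about (262,300) with its lip to the right (-y). I'll enlarge the crops to locate the rim corners.

```bash
cat > h.py <<'E'
import numpy as np,cv2,pickle
def load(n): return pickle.load(open(n,"rb"))
def ray(c,uv,z):
    K=np.array([[c["fx"],0,c["cx"]],[0,c["fy"],c["cy"]],[0,0,1]])
    uv=np.asarray(uv,float).reshape(-1,1,2)
    n=cv2.undistortPoints(uv,K,c["dist"])[:,0]
    R=cv2.Rodrigues(c["rvec"])[0]; C=-R.T@c["tvec"]
    d=np.c_[n,np.ones(len(n))]@R
    return C+d*((z-C[2])/d[:,2])[:,None]
def proj(c,P):
    K=np.array([[c["fx"],0,c["cx"]],[0,c["fy"],c["cy"]],[0,0,1]])
    return cv2.projectPoints(np.asarray(P,float).reshape(-1,3),c["rvec"],c["tvec"],K,c["dist"])[0][:,0]
E
python3 - <<'E'
from h import *
c=load("top0.pkl");im=c["img"][:,:,::-1]
a=cv2.resize(im[115:230,300:400],None,fx=5,fy=5,interpolation=cv2.INTER_CUBIC)
b=cv2.resize(im[145:255,110:240],None,fx=5,fy=5,interpolation=cv2.INTER_CUBIC)
cv2.imwrite("pics/za.png",a);cv2.imwrite("pics/zb.png",b)
E
```

```text
(no output)
```

View pics/za.png

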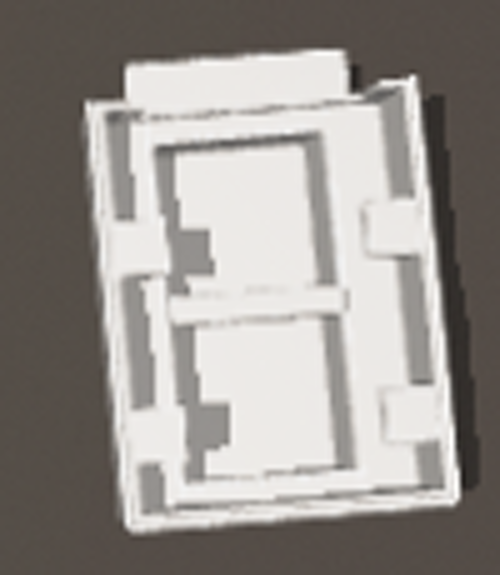

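View pics/zb.png

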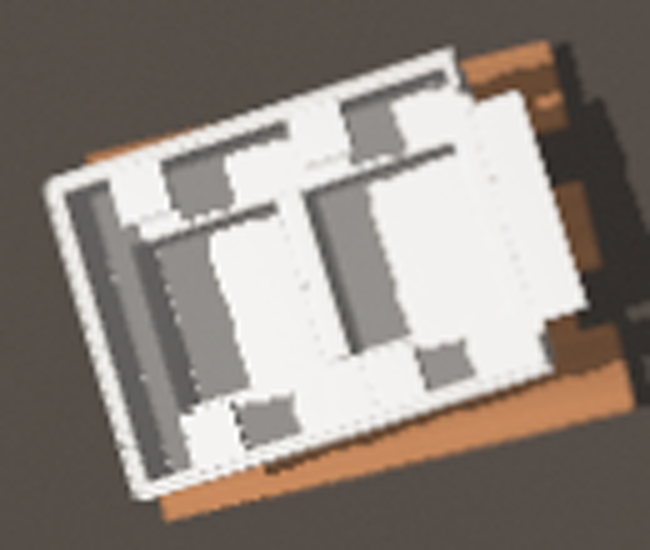

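The crops give the rim corners. For the loose tote they are (128,530), (459,505), (414,78) and (88,103). For the lower tote they are (46,185), (140,498), (550,372) and (455,48). Next I'll cast rays onto the rim planes.

```bash
cat >> h.py <<'E'
def fit(P):  # order: back-left,back-right,front-right,front-left (any handed) -> centre, yaw, dims
    P=P[:,:2]; x=(P[2]+P[3]-P[0]-P[1])/2
    y=(P[0]+P[3]-P[1]-P[2])/2
    return P.mean(0), np.arctan2(x[1],x[0]), np.linalg.norm(x),np.linalg.norm(y), (np.arctan2(y[1],y[0]))
E
python3 - <<'E'
from h import *
c=load("top0.pkl")
A=(np.array([(128,530),(459,505),(414,78),(88,103)])-2)/5+[300,115]
B=(np.array([(140,498),(46,185),(455,48),(550,372)])-2)/5+[110,145]
f=lambda r:(r[0],np.degrees(r[1]),r[2:4],np.degrees(r[4]))
for n,Q,z in(("loose",A,.08),("base",np.roll(B,0,0),.098)):
    P=ray(c,Q,z);print(n,P[:,:2].round(4).tolist(),f(fit(P)))
R=cv2.Rodrigues(c["rvec"])[0];print(-R.T@c["tvec"])
# lip tips
print(ray(c,(np.array([(126,62),(345,50)])-2)/5+[300,115],.051))
print(ray(c,(np.array([(170,302),(347,298)])-2)/5+[300,115],.05))
print(ray(c,(np.array([(520,90),(585,305)])-2)/5+[110,145],.068))
# scene check
s=load("scene0.pkl")
for Q,z in((A,.08),(B,.098)): print((proj(s,ray(c,Q,z))*1.5).round(0).tolist())
E
```

```text
loose [[0.4506, -0.1279], [0.461, -0.285], [0.6656, -0.2698], [0.6547, -0.1128]] (array([ 0.55794204, -0.19889498]), np.float64(4.250269893834532), (np.float64(0.20492025433874106), np.float64(0.1574559066241971)), np.float64(93.88342904754961))
base [[0.3977, 0.3144], [0.546, 0.362], [0.609, 0.1649], [0.4564, 0.1199]] (array([0.50228169, 0.24028903]), np.float64(-72.722600994822), (np.float64(0.20499987024196747), np.float64(0.15739010422895494)), np.float64(-162.89017671389357))
[0.48398703 0.01740233 0.9086681 ]
[[ 0.68111708 -0.13663183  0.051     ]
 [ 0.68630323 -0.24588922  0.051     ]]
[[ 0.56116314 -0.15591318  0.05      ]
 [ 0.56242326 -0.24335759  0.05      ]]
[[0.5925792  0.13830654 0.068     ]
 [0.48762743 0.10666037 0.068     ]]
[[254.0, 260.0], [156.0, 287.0], [175.0, 396.0], [286.0, 363.0]]
[[499.0, 179.0], [562.0, 231.0], [463.0, 287.0], [403.0, 223.0]]
```

```bash
python3 -m pendant '{"gripper":[7,7,7,7,7,7,7],"slide":[[3,-1.65,0],[3,-1.65,0],[3,-1.65,0],[3,-1.65,0],[3,-1.65,0],[3,-1.65,0],[3,-1.65,0]],"rotation":[[0,0,0],[0,0,0],[0,0,0],[0,0,0],[0,0,0],[0,0,0],[0,0,0]]}' 60
python3 -m pendant '{"gripper":[7,7,7,7,7,7,7],"slide":[[3,-1.65,0],[3,-1.65,0],[3,-1.65,0],[3,-1.65,0],[3,-1.65,0],[3,-1.65,0],[3,-1.65,0]],"rotation":[[0,0,0],[0,0,0],[0,0,0],[0,0,0],[0,0,0],[0,0,0],[0,0,0]]}'
python3 -m pendant '{"gripper":[7,7,7,7,7,7],"slide":[[0,0,0],[0,0,0],[0,0,0],[0,0,0],[0,0,0],[0,0,0]],"rotation":[[0,0,-0.1],[0,0,-0.1],[0,0,-0.1],[0,0,-0.1],[0,0,-0.1],[0,0,-0.1]]}'
python3 -m pendant '{"gripper":[7,7,7,7,7,7,7],"slide":[[0,0,0],[0,0,0],[0,0,0],[0,0,0],[0,0,0],[0,0,0],[0,0,0]],"rotation":[[0,0,-0.1],[0,0,-0.1],[0,0,-0.1],[0,0,-0.1],[0,0,-0.1],[0,0,-0.1],[0,0,0]]}'
cat >> h.py <<'E'
from scipy.spatial.transform import Rotation as Ro
def plan(st,target,yaw_y=None):
    R=Ro.from_quat(st["ee_rot"]); d=R.inv().apply(np.array(target)-st["eef_pos"])*100
    M=R.as_matrix(); y=np.degrees(np.arctan2(M[1,1],M[0,1]))
    print("tool y yaw",y.round(2),"tilt",(M[:,2]).round(4),"slide cm",d.round(2), "rotz", None if yaw_y is None else -np.radians((yaw_y-y+90)%180-90).round(4))
E
python3 - <<'E'
from h import *
from workcell import arm
s=arm.read_state();print(s["time"],s["eef_pos"],s["joints"].round(3),s["finger_gap"],s["contact_force"])
plan(s,[.56,-.1993,.12],4.1)
E
```

```text
time: 0.68
eef_pos: [0.4179, -0.3925, 0.2477]
ee_rot: [0.976, 0.218, -0.0, -0.0]
contact_force: [0.7, 0.3, 0.4]
finger_gap: 0.0697
time: 1.27
eef_pos: [0.5587, -0.1988, 0.2477]
ee_rot: [0.976, 0.218, -0.0, -0.0]
contact_force: [0.9, -0.9, 0.3]
finger_gap: 0.0702
time: 1.77
eef_pos: [0.5579, -0.2001, 0.2475]
ee_rot: [0.867, 0.499, -0.001, -0.001]
contact_force: [0.2, 0.8, 0.3]
finger_gap: 0.07
time: 2.35
eef_pos: [0.5579, -0.2002, 0.2476]
ee_rot: [0.682, 0.732, -0.0, -0.001]
contact_force: [-0.5, -0.1, -0.6]
finger_gap: 0.0701
2.35 [ 0.55789592 -0.20024684  0.24756372] [ 0.594  0.305 -0.381  1.723  0.123  1.138  0.248] 0.07007298356086122 [-0.53986398 -0.0621029  -0.64101405]
tool y yaw 4.05 tilt [-1.3e-03  6.0e-04 -1.0e+00] slide cm [ 0.07  0.23 12.76] rotz -0.001
```

```bash
python3 -m pendant '{"gripper":[7,7,7,7,7,7],"slide":[[0.05,0.2,2.5],[0,0,2.5],[0,0,2.5],[0,0,2.5],[0,0,2],[0,0,0.8]],"rotation":[[0,0,0],[0,0,0],[0,0,0],[0,0,0],[0,0,0],[0,0,0]]}'
python3 - <<'E'
from h import *
from workcell import arm
c=arm.capture("scene"); pickle.dump(c,open("scene1.pkl","wb"))
cv2.imwrite("pics/s1.png",cv2.resize(c["img"][130:310,60:260,::-1],(800,600)))
plan(arm.read_state(),[.56,-.1993,.04],4.1)
E
```

```text
time: 2.85
eef_pos: [0.5574, -0.1989, 0.1163]
ee_rot: [0.683, 0.73, -0.001, -0.003]
contact_force: [-1.3, 0.9, 0.3]
finger_gap: 0.0704
tool y yaw 3.85 tilt [-0.0071  0.0025 -1.    ] slide cm [-0.08  0.31  7.61] rotz -0.0044
```

View pics/s1.png

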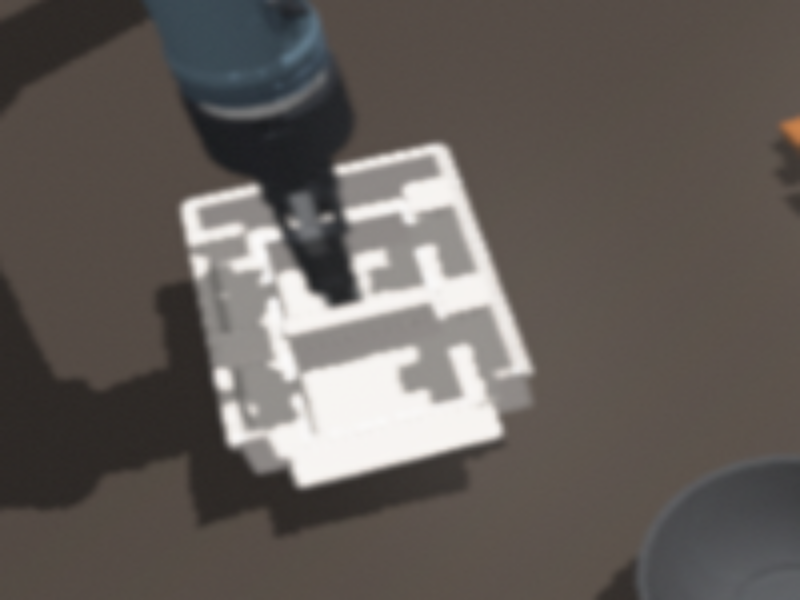

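The fingers hang over the bar at about (340,300) in the crop, at mid-width as intended. I'll go down slowly.

```bash
python3 -m pendant '{"gripper":[7,7,7,7,7,7,7,7],"slide":[[0,0.1,1.2],[0,0.1,1.2],[0,0,1.2],[0,0,1.2],[0,0,1.2],[0,0,1],[0,0,0.5],[0,0,0]],"rotation":[[0,0,0],[0,0,0],[0,0,0],[0,0,0],[0,0,0],[0,0,0],[0,0,0],[0,0,0]]}'
python3 - <<'E'
from h import *
from workcell import arm
plan(arm.read_state(),[.56,-.1993,.04],4.1)
E
```

```text
time: 3.57
eef_pos: [0.561, -0.1991, 0.0434]
ee_rot: [0.682, 0.731, -0.001, -0.002]
contact_force: [-0.3, 0.7, -0.1]
finger_gap: 0.0699
tool y yaw 3.95 tilt [-0.0032  0.0011 -1.    ] slide cm [-0.01 -0.1   0.34] rotz -0.0026
```

Nothing has been touched. I'll go 3 mm further and close.

```bash
python3 -m pendant '{"gripper":[7,7,4,2.5,0.5,0.5,0.5,0.5],"slide":[[0,0,0.3],[0,0,0],[0,0,0],[0,0,0],[0,0,0],[0,0,0],[0,0,0],[0,0,0]],"rotation":[[0,0,0],[0,0,0],[0,0,0],[0,0,0],[0,0,0],[0,0,0],[0,0,0],[0,0,0]]}' 60
python3 -m pendant '{"gripper":[0.5,0.5,0.5,0.5],"slide":[[0,0,0],[0,0,0],[0,0,0],[0,0,0]],"rotation":[[0,0,0],[0,0,0],[0,0,0],[0,0,0]]}' 60
python3 -m pendant '{"gripper":[0.5,0.5,0.5,0.5,0.5,0.5],"slide":[[0,0,-0.3],[0,0,-0.5],[0,0,-0.5],[0,0,-0.5],[0,0,-0.2],[0,0,0]],"rotation":[[0,0,0],[0,0,0],[0,0,0],[0,0,0],[0,0,0],[0,0,0]]}'
```

```text
time: 4.23
eef_pos: [0.562, -0.1998, 0.0427]
ee_rot: [0.682, 0.731, -0.0, -0.0]
contact_force: [-1.3, 0.2, 3.7]
finger_gap: 0.0132
time: 4.57
eef_pos: [0.5619, -0.1998, 0.0427]
ee_rot: [0.682, 0.731, -0.0, -0.0]
contact_force: [-3.4, -0.7, 5.5]
finger_gap: 0.013
time: 5.07
eef_pos: [0.5631, -0.1996, 0.063]
ee_rot: [0.682, 0.731, 0.0, 0.001]
contact_force: [0.1, 1.1, -3.8]
finger_gap: 0.0129
```

The tote is held (13 mm opening, about 0.39 kg load). I'll lift to transport height and check.

```bash
python3 -m pendant '{"gripper":[0.5,0.5,0.5,0.5,0.5,0.5,0.5,0.5],"slide":[[0,0,-1.5],[0,0,-2.5],[0,0,-3],[0,0,-3],[0,0,-3],[0,0,-2.5],[0,0,-1.5],[0,0,0]],"rotation":[[0,0,0],[0,0,0],[0,0,0],[0,0,0],[0,0,0],[0,0,0],[0,0,0],[0,0,0]]}'
python3 - <<'E'
from h import *
from workcell import arm
for n in("scene","top"):
    c=arm.capture(n); pickle.dump(c,open(f"{n}2.pkl","wb"))
    cv2.imwrite(f"pics/{n}2.png",cv2.resize(c["img"][:,:,::-1],(768,576)))
s=arm.read_state();print(s["eef_pos"],s["contact_force"],s["wrist_torque"])
plan(s,[.503,.2406,.24],107.2)
E
```

```text
time: 5.73
eef_pos: [0.5654, -0.2001, 0.2372]
ee_rot: [0.682, 0.731, 0.002, 0.004]
contact_force: [1.0, 0.1, -3.9]
finger_gap: 0.0125
[ 0.56224473 -0.19940939  0.23215367] [ 0.22526856  0.74375952 -5.13025079] [-0.06281592  0.12964581 -0.01949712]
tool y yaw 3.96 tilt [ 3.e-04 -3.e-04 -1.e+00] slide cm [44.3  -2.87 -0.8 ] rotz 1.3398
```

View pics/scene2.png

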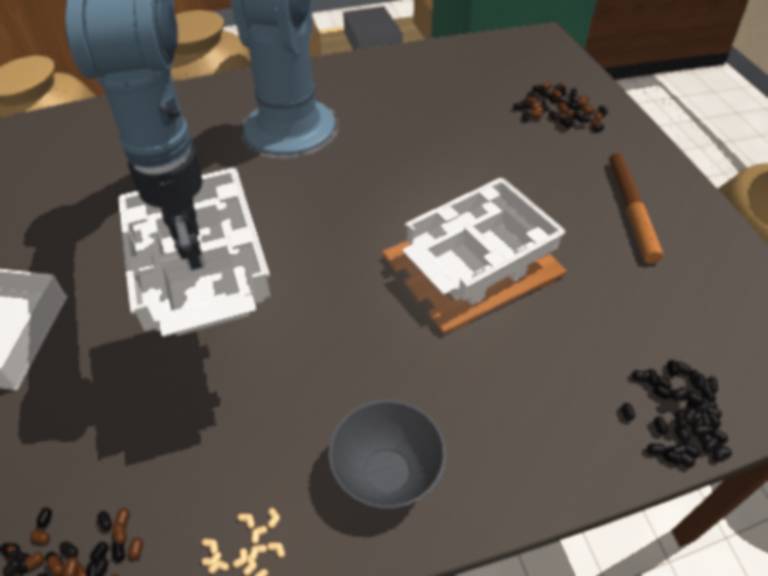

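View pics/top2.png

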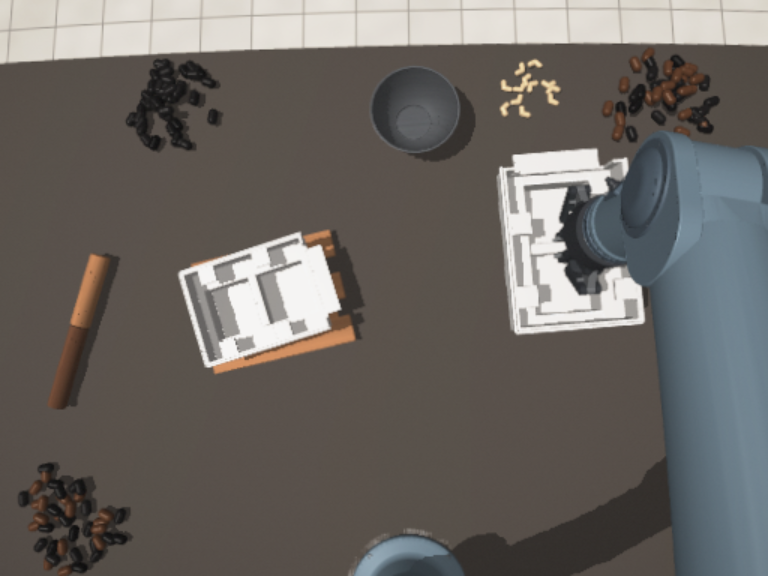

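The tote hangs level, with its lip still pointing away from the robot at (555,160) in the top view, and the lower tote has not moved. I'll translate first, then turn 103° counter-clockwise.

```bash
python3 -m pendant '{"gripper":[0.5,0.5,0.5,0.5,0.5,0.5,0.5,0.5],"slide":[[1,-0.1,-0.8],[2,-0.15,0],[2.8,-0.15,0],[2.8,-0.15,0],[2.8,-0.2,0],[2.8,-0.2,0],[2.8,-0.2,0],[2.8,-0.2,0]],"rotation":[[0,0,0],[0,0,0],[0,0,0],[0,0,0],[0,0,0],[0,0,0],[0,0,0],[0,0,0]]}'
python3 -m pendant '{"gripper":[0.5,0.5,0.5,0.5,0.5,0.5,0.5,0.5],"slide":[[2.8,-0.2,0],[2.8,-0.2,0],[2.8,-0.2,0],[2.8,-0.2,0],[2.8,-0.2,0],[2.8,-0.2,0],[2.8,-0.2,0],[2.5,-0.15,0]],"rotation":[[0,0,0],[0,0,0],[0,0,0],[0,0,0],[0,0,0],[0,0,0],[0,0,0],[0,0,0]]}'
python3 -m pendant '{"gripper":[0.5,0.5,0.5,0.5,0.5,0.5,0.5,0.5],"slide":[[1.6,-0.1,0],[0.8,0,0],[0,0,0],[0,0,0],[0,0,0],[0,0,0],[0,0,0],[0,0,0]],"rotation":[[0,0,0],[0,0,-0.05],[0,0,-0.1],[0,0,-0.1],[0,0,-0.1],[0,0,-0.1],[0,0,-0.1],[0,0,-0.1]]}'
python3 -m pendant '{"gripper":[0.5,0.5,0.5,0.5,0.5,0.5,0.5,0.5],"slide":[[0,0,0],[0,0,0],[0,0,0],[0,0,0],[0,0,0],[0,0,0],[0,0,0],[0,0,0]],"rotation":[[0,0,-0.1],[0,0,-0.1],[0,0,-0.1],[0,0,-0.1],[0,0,-0.1],[0,0,-0.1],[0,0,-0.1],[0,0,-0.1]]}'
python3 -m pendant '{"gripper":[0.5,0.5,0.5,0.5,0.5,0.5],"slide":[[0,0,0],[0,0,0],[0,0,0],[0,0,0],[0,0,0],[0,0,0]],"rotation":[[0,0,-0.1],[0,0,-0.1],[0,0,-0.1],[0,0,-0.05],[0,0,0],[0,0,0]]}'
python3 - <<'E'
from h import *
from workcell import arm
s=arm.read_state();print(s["eef_pos"],s["contact_force"],s["wrist_torque"],s["joints"].round(2))
plan(s,[.503,.2406,.19],107.2)
E
```

```text
time: 6.5
eef_pos: [0.533, -0.0008, 0.2384]
ee_rot: [0.682, 0.731, -0.001, -0.002]
contact_force: [-0.4, -0.2, -3.9]
finger_gap: 0.0127
time: 7.17
eef_pos: [0.5018, 0.2187, 0.2386]
ee_rot: [0.682, 0.732, -0.002, -0.001]
contact_force: [-0.2, 0.5, -4.5]
finger_gap: 0.0129
time: 7.83
eef_pos: [0.4999, 0.2403, 0.2384]
ee_rot: [0.41, 0.912, -0.001, -0.002]
contact_force: [-0.3, 0.4, -4.4]
finger_gap: 0.0129
time: 8.5
eef_pos: [0.5, 0.2401, 0.2385]
ee_rot: [0.023, 1.0, -0.001, -0.002]
contact_force: [-0.1, 0.4, -5.2]
finger_gap: 0.0129
time: 9.0
eef_pos: [0.5006, 0.2401, 0.239]
ee_rot: [-0.148, 0.989, -0.0, -0.001]
contact_force: [0.1, -0.5, -3.9]
finger_gap: 0.0129
[0.50059551 0.24013309 0.23898932] [ 0.08511773 -0.46317349 -3.87934788] [0.00943805 0.00898806 0.03501063] [ 0.27  0.36 -0.94  1.8   0.32  1.15  1.09]
tool y yaw 107.03 tilt [-2.8e-03 -9.0e-04 -1.0e+00] slide cm [-0.26 -0.03  4.9 ] rotz -0.0029
```

```bash
python3 -m pendant '{"gripper":[0.5,0.5,0.5,0.5,0.5,0.5],"slide":[[-0.15,0,1],[-0.1,0,1.5],[0,0,1.5],[0,0,1],[0,0,0],[0,0,0]],"rotation":[[0,0,0],[0,0,0],[0,0,0],[0,0,0],[0,0,0],[0,0,0]]}'
python3 - <<'E'
from h import *
from workcell import arm
s=arm.read_state();plan(s,[.503,.2406,.1407],107.2);print(s["eef_pos"])
for n in("scene","top"):
    c=arm.capture(n); pickle.dump(c,open(f"{n}3.pkl","wb"))
    b=c["img"][:,:,::-1]
    b=b[100:250,220:420] if n=="scene" else b[130:265,70:250]
    cv2.imwrite(f"pics/{n}3.png",cv2.resize(b,None,fx=4,fy=4,interpolation=cv2.INTER_CUBIC))
E
```

```text
time: 9.5
eef_pos: [0.5033, 0.2406, 0.1887]
ee_rot: [-0.149, 0.989, -0.0, -0.002]
contact_force: [1.0, 0.8, -3.5]
finger_gap: 0.0126
tool y yaw 107.09 tilt [-3.e-03 -9.e-04 -1.e+00] slide cm [0.02 0.01 4.8 ] rotz -0.0019
[0.50331491 0.2406444  0.1886975 ]
```

View pics/scene3.png

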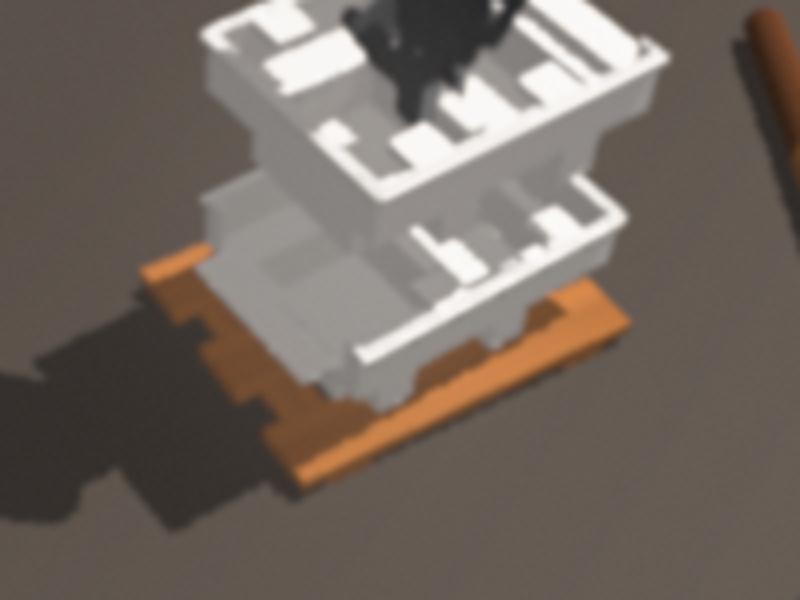

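View pics/top3.png

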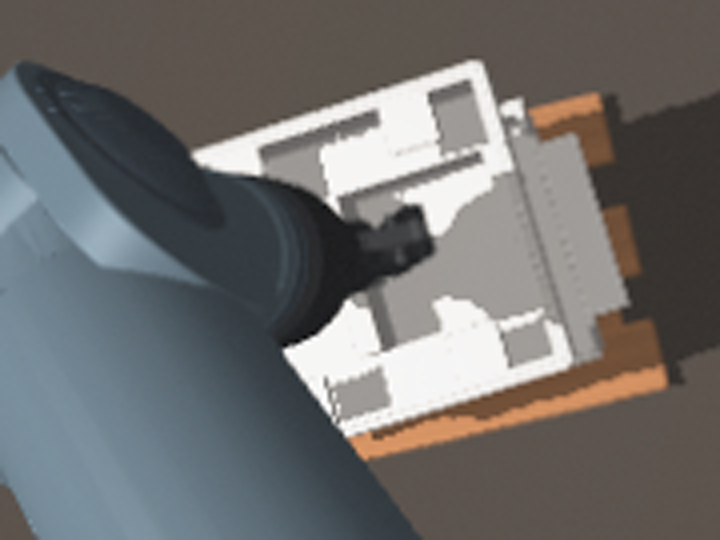

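The full-height end of the upper tote is over the lower tote's lip, as required. Its two rear rim corners in the top crop, (482,62) and (573,362), will serve as a position check.

Run:
```python
from h import *
c=load("top3.pkl");s=load("scene3.pkl")
P=ray(c,(np.array([(485,60),(575,362)])-1.5)/4+[70,130],.226)
print(P, np.linalg.norm(P[0]-P[1]), P.mean(0))
d=P[1]-P[0]; print("yaw of y axis",np.degrees(np.arctan2(d[1],d[0])))
u=np.array([np.cos(np.radians(107.2)),np.sin(np.radians(107.2)),0])
print("centre",P.mean(0)+u*.1025)
# scene: lower-left near corner etc
Q=ray(s,(np.array([(203,35),(385,197),(668,55)])-1.5)/4+[220,100],.226);print(Q)
print("scene centre from diag",(Q[0]+Q[2])/2)
print("base scene", ray(s,(np.array([(362,362),(628,216)])-1.5)/4+[220,100],.098))
```

```text
[[0.60882406 0.16127785 0.226     ]
 [0.45861528 0.11601598 0.226     ]] 0.15687994196954824 [0.53371967 0.13864692 0.226     ]
yaw of y axis -163.2310584125039
centre [0.5034096  0.23656295 0.226     ]
[[0.45886074 0.11992925 0.226     ]
 [0.60628806 0.16872557 0.226     ]
 [0.54617559 0.36212973 0.226     ]]
scene centre from diag [0.50251816 0.24102949 0.226     ]
base scene [[0.6074288  0.16870818 0.098     ]
 [0.54593061 0.36694629 0.098     ]]
```

Both views put the upper tote about 2 to 4 mm too far toward -y. I'll shift it 2 mm along tool y and lower it.

```bash
python3 -m pendant '{"gripper":[0.5,0.5,0.5,0.5,0.5,0.5,0.5,0.5],"slide":[[0,0.1,0.5],[0,0.15,0.9],[0,0,0.9],[0,0,0.8],[0,0,0.6],[0,0,0.4],[0,0,0.2],[0,0,0]],"rotation":[[0,0,0],[0,0,0],[0,0,0],[0,0,0],[0,0,0],[0,0,0],[0,0,0],[0,0,0]]}'
```

```text
time: 10.27
eef_pos: [0.5032, 0.2433, 0.1466]
ee_rot: [-0.149, 0.989, -0.0, -0.001]
contact_force: [-0.2, -0.4, -4.5]
finger_gap: 0.013
```

```bash
python3 -m pendant '{"gripper":[0.5,0.5,0.5,0.5,0.5],"slide":[[0,0,0.1],[0,0,0.1],[0,0,0.1],[0,0,0.1],[0,0,0]],"rotation":[[0,0,0],[0,0,0],[0,0,0],[0,0,0],[0,0,0]]}'
python3 -m pendant '{"gripper":[0.5,0.5,0.5,0.5],"slide":[[0,0,0.1],[0,0,0.1],[0,0,0],[0,0,0]],"rotation":[[0,0,0],[0,0,0],[0,0,0],[0,0,0]]}'
```

```text
time: 10.68
eef_pos: [0.5036, 0.2434, 0.1432]
ee_rot: [-0.149, 0.989, -0.0, 0.0]
contact_force: [1.2, 0.1, -4.8]
finger_gap: 0.0129
time: 11.02
eef_pos: [0.5035, 0.2434, 0.1412]
ee_rot: [-0.149, 0.989, -0.0, -0.0]
contact_force: [0.2, -0.7, -4.1]
finger_gap: 0.0131
```

```bash
python3 -m pendant '{"gripper":[0.5,0.5,0.5],"slide":[[0,0,0.1],[0,0,0],[0,0,0]],"rotation":[[0,0,0],[0,0,0],[0,0,0]]}'
python3 -m pendant '{"gripper":[0.5,0.5,0.5],"slide":[[0,0,0.1],[0,0,0],[0,0,0]],"rotation":[[0,0,0],[0,0,0],[0,0,0]]}'
```

```text
time: 11.27
eef_pos: [0.5037, 0.2436, 0.1407]
ee_rot: [-0.149, 0.989, -0.0, 0.0]
contact_force: [-0.2, -0.7, -2.0]
finger_gap: 0.0127
time: 11.52
eef_pos: [0.5037, 0.2437, 0.1407]
ee_rot: [-0.149, 0.989, -0.0, 0.0]
contact_force: [-2.8, -1.5, 5.5]
finger_gap: 0.0125
```

It made contact at exactly the predicted height (0.1407). I'll look before releasing.

Run:
```python
from h import *
from workcell import arm
c=arm.capture("scene"); pickle.dump(c,open("scene4.pkl","wb"))
cv2.imwrite("pics/scene4.png",cv2.resize(c["img"][100:250,220:420,::-1],None,fx=4,fy=4,interpolation=cv2.INTER_CUBIC))
```

```text
(no output)
```

View pics/scene4.png

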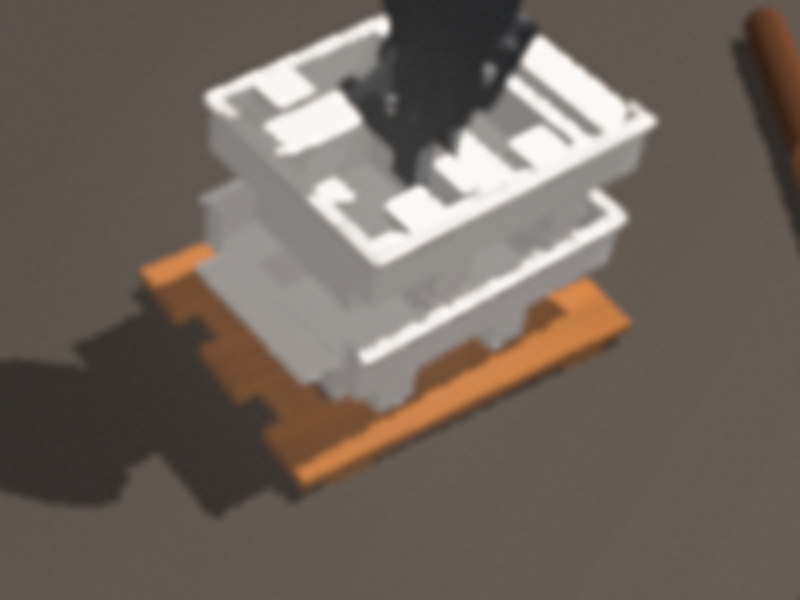

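The upper tote sits level and parallel in the lower one: its rim corners are at (380,262) and (655,122), and the lower rim at (362,362) and (628,216). I'll relax the press and open.

```bash
python3 -m pendant '{"gripper":[0.5,1,1.5,2,3,4,5,6],"slide":[[0,0,-0.1],[0,0,0],[0,0,0],[0,0,0],[0,0,0],[0,0,0],[0,0,0],[0,0,0]],"rotation":[[0,0,0],[0,0,0],[0,0,0],[0,0,0],[0,0,0],[0,0,0],[0,0,0],[0,0,0]]}' 20
python3 -m pendant '{"gripper":[6,6,6,6,6,6,6,6],"slide":[[0,0,0],[0,0,-0.5],[0,0,-1],[0,0,-1.5],[0,0,-2],[0,0,-2],[0,0,-2],[0,0,-2]],"rotation":[[0,0,0],[0,0,0],[0,0,0],[0,0,0],[0,0,0],[0,0,0],[0,0,0],[0,0,0]]}'
python3 -m pendant '{"gripper":[6,6,6,6,6,6,6,6],"slide":[[-2,0,-2],[-3,0,0],[-3,0,0],[-3,0,0],[-3,0,0],[-3,0,0],[-3,0,0],[-2,0,0]],"rotation":[[0,0,0],[0,0,0],[0,0,0],[0,0,0],[0,0,0],[0,0,0],[0,0,0],[0,0,0]]}'
python3 - <<'E'
from h import *
from workcell import arm
print(arm.read_state()["eef_pos"])
for n in("scene","top"):
    c=arm.capture(n); pickle.dump(c,open(f"{n}5.pkl","wb"))
    b=c["img"][:,:,::-1]
    b=b[100:250,220:420] if n=="scene" else b[130:265,70:250]
    cv2.imwrite(f"pics/{n}5.png",cv2.resize(b,None,fx=4,fy=4,interpolation=cv2.INTER_CUBIC))
E
```

```text
time: 12.23
eef_pos: [0.5037, 0.2436, 0.1404]
ee_rot: [-0.149, 0.989, 0.0, 0.0]
contact_force: [0.3, -1.1, -0.3]
finger_gap: 0.0592
time: 12.9
eef_pos: [0.5037, 0.244, 0.2531]
ee_rot: [-0.149, 0.989, 0.0, 0.001]
contact_force: [0.7, 0.1, -0.6]
finger_gap: 0.0598
time: 13.57
eef_pos: [0.7165, 0.3082, 0.2718]
ee_rot: [-0.148, 0.989, 0.001, 0.001]
contact_force: [-0.0, 0.4, -0.5]
finger_gap: 0.06
[0.71652417 0.30820961 0.27180599]
```

View pics/scene5.png

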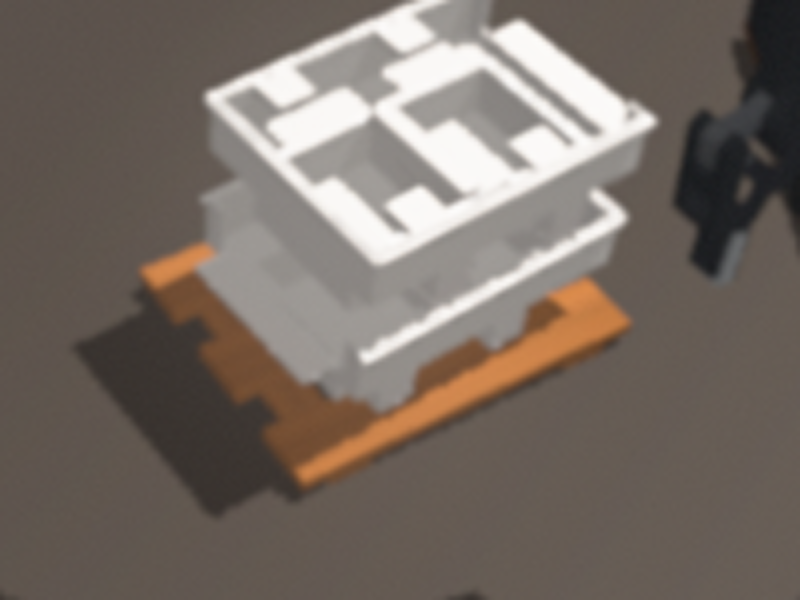

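View pics/top5.png

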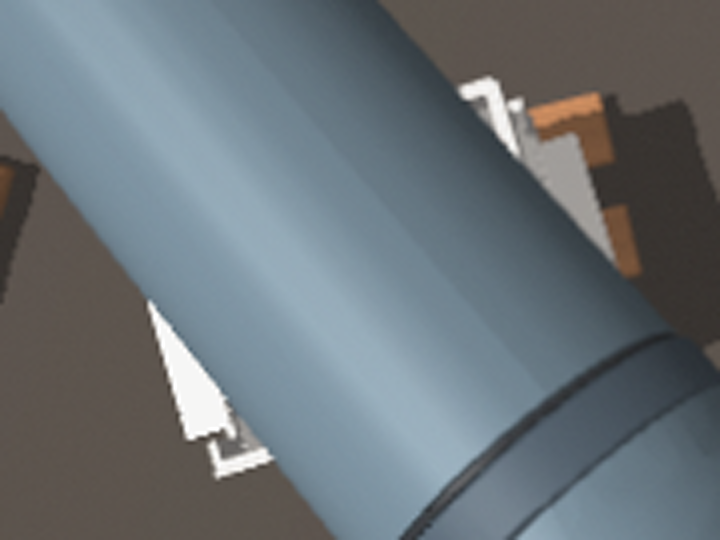

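The scene view shows the stack standing, with upper rim corners at (207,97), (378,265) and (655,122); the gripper is clear on the right. The top view is mostly hidden by the arm. I'll measure from the scene view.

Run:
```python
from h import *
s=load("scene5.pkl");s0=load("scene0.pkl")
Q=ray(s,(np.array([(205,97),(378,266),(657,122)])-1.5)/4+[220,100],.178)
print(Q.round(4),"sides",np.linalg.norm(Q[0]-Q[1]),np.linalg.norm(Q[2]-Q[1]),"centre",(Q[0]+Q[2])/2)
d=Q[2]-Q[1];print("yaw",np.degrees(np.arctan2(d[1],d[0])))
B=ray(s,(np.array([(360,362),(628,216)])-1.5)/4+[220,100],.098);d=B[1]-B[0];print("base",B.round(4),np.degrees(np.arctan2(d[1],d[0])))
# base motion: correlation of the base's lower part / board
a=s0["img"][175:225,270:380].astype(int);b=s["img"][190:225,270:380]
w=cv2.matchTemplate(s0["img"][170:230,300:385],s["img"][185:215,310:375],cv2.TM_CCOEFF_NORMED);print(cv2.minMaxLoc(w),"expect loc (10,15)")
t=load("top5.pkl")
P=ray(t,(np.array([(494,79),(216,478)])-1.5)/4+[70,130],.178);print("top diag",P.round(4),P.mean(0))
```

```text
[[0.4566 0.1229 0.178 ]
 [0.609  0.169  0.178 ]
 [0.5491 0.3654 0.178 ]] sides 0.1592021596138752 0.20527829035018433 centre [0.50287118 0.24413312 0.178     ]
yaw 106.94808057327923
base [[0.6071 0.1676 0.098 ]
 [0.5459 0.3669 0.098 ]] 107.06385271412559
(-0.012305265292525291, 0.9794830679893494, (0, 30), (10, 15)) expect loc (10,15)
top diag [[0.6073 0.1665 0.178 ]
 [0.3957 0.3155 0.178 ]] [0.50147436 0.24099523 0.178     ]
```

The stack measures within about 2 mm and 1°, and the height assumption agrees with the side lengths. I'll let the arm settle, then hand in.

```bash
python3 -m pendant '{"gripper":[6,6,6,6],"slide":[[0,0,0],[0,0,0],[0,0,0],[0,0,0]],"rotation":[[0,0,0],[0,0,0],[0,0,0],[0,0,0]]}' && python3 -c "
from workcell import arm
print(arm.hand_in())"
```

```text
time: 14.0
eef_pos: [0.713, 0.3081, 0.2714]
ee_rot: [-0.149, 0.989, -0.0, 0.0]
contact_force: [0.1, 0.6, 0.2]
finger_gap: 0.06
the job is handed in; nothing more can be done
None
```

I picked up the loose tote by its grip bar, turned it 103° and stacked it end for end on the lower tote. I then let go, pulled the gripper clear and handed in at 14 s. No verdict was reported.

**Set-down:** it touched the lower tote at the height I had predicted (TCP 0.1407 m). I pressed lightly, with a contact reading of about 5 N, and the tote did not visibly move when released.

**Last checks:**

| Check | Result |
|---|---|
| Upper tote centre, scene view | (0.503, 0.244) m |
| Upper tote centre, top view (two corners only, arm hid the rest) | (0.501, 0.241) m |
| Lower tote centre, measured at the start | about (0.503, 0.241) m |
| Angle between the long axes | about 0.1° |
| Lower tote movement | none detected in the images |

- **Disagreement between views:** the two cameras differ by about 3 mm on the upper tote's position.
- **Rim size:** measured rims came out 2–5% larger than nominal, which I put down to image blur.
- **Height and level:** I judged these from the contact height, the rim fit and the picture; I did not measure tilt directly.

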